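Slacken the wound ratchet press

ROBOT

A 6-joint arm with a two-finger parallel gripper is mounted at the origin on a cart in front of the work surface, level with it; the furniture and walls round the work are solid. World frame = base frame: x ahead of the robot, y to its left, z up, the work surface at z = 0. Lengths are in m, angles in rad, forces in N, time in s.
With the tool pointing down it reaches from about 0.35 to 0.975 m from the base axis. Payload 4.9 kg.
Tool frame: the origin (TCP) lies midway between the tips of the shut fingers; the grasp point (between the pads) lies 19 mm behind it; x points along the fingers, y is the direction in which the jaws open and shut, and the axes are right-handed (so a half turn about x gives the same grasp; the last joint's range is limited). The gripper opens to 85 mm and grips with 20 to 120 N. Pads are 22 mm wide; open, the fingers measure 114 mm over their backs; the gripper's body (76 mm by 85 mm) begins 54 mm behind the grasp point. The pads swing forward as they close: fully open they stand 13 mm farther back than shut.
Start: joints at [1.21, 0.053, 1.613, -0, 1.476, -0.119], TCP at [0.15, 0.607, 0.231] pointing down, gripper open.
Joint ranges: [-3.01, 3.01], [-1.01, 2.22], [0.06, 2.58], [-1.02, 4.17], [0.09, 2.62], [-3.14, 3.14]. Speed limits (rad/s): [2.57, 2.57, 3.14, 3.14, 3.14, 3.14].

INTERFACE

Orientations are given as a unit quaternion [w, x, y, z].
In Python, from plant import manip gives the robot as it stands.
- The arm moves only by the tool send_rows, never from a script. Its argument "motion" is a list that holds one entry, the list of rows, each a list of 6 numbers: the shift along the world's x, y, z in cm, then the turn, a rotation vector about the world's x, y, z in rad. A call has 1 to 12 rows; each row shifts and turns the commanded pose from where the row before left it; what a row does not reach is not made up. A row lasts 1/12 s, in which the tool goes at most 41.7 mm and 7.16 degrees, less where a joint would pass 70% of its speed; a pose out of reach is approached as far as the arm can. A call with a gripper value outside its range is refused whole. "fingers" is the closure, from 0 (fully open) to 1 (shut), set as the call begins (left out, the last holds). The fingers move at their own pace and stop on an object; the grip force is fixed at half the most. Time passes only in rows, so rows that do not move let the fingers close. It gives the time, the measured TCP pose, the force and the opening at its end, in the units of the state.
- manip.state(): the state, without advancing time (a new reading comes with each control period).
- manip.grab_frame(name): name is "side" or "top" or "wrist"; returns the picture (420x560x3 uint8, red, green, blue); there is no depth.
- manip.calibration(name): a dict with "mtx" (3x3 intrinsics, pixels), "cam_to_world" (4x4, takes a point from camera to world coordinates); the wrist camera has in their place "hand_eye" (4x4, takes a point from camera to tool coordinates, whose origin is the TCP and whose axes are the tool frame's). Camera axes: x right, y up, looking along -z (the intrinsics and any distortion apply to the point x, -y, -z); pixel columns grow to the right and rows downward; lengths in m; the calibration is good to about 2 mm. A picture is of the moment at which its call begins: read the wrist's pose just before it. calibration takes no time and is no camera call.
- manip.job_done(): hands the job in, once; it reports no verdict.
Trained networks look in the newest picture that a camera, given by its name, has taken for a name from the list of things; names that differ only in an ending like _2 or _b are one class to them, and where a whole thing is asked for, a point or a joint stands for the part that bears it (a point fixed in the world has none). Each returns a list of dicts, best first, with "confidence" (0 to 1); they miss things now and then, are a little off and sometimes report something else, mostly with a low value. They report only what shows in the picture. A call takes as long as a camera call. They do not tell look-alikes from the thing itself.
- manip.boxes_of(query, camera): "centre" ([x, y, z] in m, in the coordinates of the camera as it stood for that picture, good to about 4 mm: the middle of the surface that is visible of it).
- manip.trace(query, camera): "region" (420x560 bool, what is visible of it).
- manip.landmark_of(query, camera): "centre" ([x, y, z] in m, in the coordinates of the camera as it stood for that picture, good to about 4 mm: a listed point, or the origin of a listed thing).
The state is a dict: "time": time; "joint_pos": joint angles; "joint_vel": joint speeds; "joint_efforts": joint torques, N m; "tool_pos": TCP position; "tool_rot": TCP orientation; "contact_force": force on the tool from outside, world axes, zero at the start; "ft_torque": the same for the moment, N m; "gripper_width": opening from 0.0 (shut) to 1.0 (fully open).
Only numpy, scipy, OpenCV 4.12 (cv2) and the standard library are available. Lean on these libraries where they do the work, as an engineer would, in place of code of your own. Each camera call takes 0.05 s, during which the arm holds its last target.

TASK

The little countertop press is still wound tight. Flip its release lever all the way over to its stop, ease the crank forward just until the sprung pawl jumps clear of the ratchet wheel, then let the crank back slowly and under control until you feel it settle on its stop, and let go. Never let the crank run or snap back, do not force lever or crank against a stop, and leave the things standing round about where they are.

Things in the scene. Friction and masses are not known exactly. Their poses are not given: they have to be found in the camera images.
- drum_axis (a point): Point on the upright drum axis, 164 mm up. Press: fixed, 150 x 150 mm, wooden base, white basket, four posts, steel top plate (upper face 130 mm up) with drum, 36-tooth ratchet wheel (76 mm across), crank, pawl and release lever. Site axes are the press's: z up; unturned, x points away from the robot, y to its left. Plan positions (x, y) elsewhere: mm from here in these axes.
- crank_grip (a point): Middle of the crank's grip: upright, freely spinning, round, wooden, 22 mm across, 44 mm tall (166 to 210 mm over the counter), 75 mm from the drum axis on the flat crank arm (top 164 mm up). In plan it lies at the angle 1.605 rad + joint drum from the press's x axis, anticlockwise from above.
- lever_post (a point): Middle of the release lever's upright round thumb post: 12 mm across, free from 162 to 191 mm over the counter, on a 50 mm arm turning about an upright pivot at (-42, -52). Holding: post at (-42, -102), straight to the press's right of the pivot. It is swung towards the press's -x to its stop at about (-70, -93).
- pawl_tip (a point): Inner corner of the pawl's nose, 138 mm over the counter. About 34 mm from the drum axis in plan when it sits in the ratchet teeth, about 50 mm when it has sprung clear.
- drum (a joint): Drum and crank angle, rad, growing anticlockwise from above as the press is wound; starts about 1.05 to 1.6, held by the pawl. A spring drives it back (0.18 N m at 0, 0.11 more per rad; 2.5 to 4.5 N at the grip); little slows it, so let go without pawl it flies back. It comes home, on the stop post, somewhere between 0 and 0.5, different each time: to be felt. Far stop 2.1.
- lever (a joint): Release lever, rad: 0 holding, 0.6 fully over at its stop; grows clockwise from above. About 3 to 4 N at the post moves it; it stays where left. It carries the pawl on a soft spring: with the lever over, the loaded tooth still traps the pawl until the crank is wound forward by about 0.03 to 0.1 rad; then the pawl jumps clear and stays clear.
- tuna_tin: bystander: flat tin, 86 mm across, 40 mm high; origin under its centre
- garlic: bystander: garlic bulb, 60 mm; origin under its centre
- glass_jar: bystander: small glass jar with lid, 69 mm across, 84 mm high; origin under its centre
- pasta_jar: bystander: lidded jar of pasta, 90 mm across, 140 mm high; origin under its centre
- grinder: bystander: dark wooden mill, 58 mm across, 170 mm high; origin under its centre
- stop_post: Fixed upright post with rubber sleeve on the top plate, 12 mm across, 25 mm tall; origin at its foot, at (53, 16), 130 mm up. A lug on a collar clamped round the drum under the crank arm meets it 55 mm from the axis when the drum comes home. Where the collar is clamped is not measured. The rubber gives about 1.5 mm at 22 N (15 N by hand at the grip).
Not all that is in view belongs to the job. Of the things that look like the part that bears drum_axis, the larger one is meant.

How it is judged:
On the way, in this order (a step that is already met when the one before it is completed fails the run):
1. the release lever is over at its stop while the pawl still holds the wound drum (value of joint lever above 0.5 rad and value of joint drum above 0.9 rad), for 0.1 s.
2. the load is taken on the crank and the pawl has sprung clear with the drum still wound (horizontal distance between pawl_tip and drum_axis above 0.043 m and value of joint drum above 0.8 rad), for 0.1 s.
At the end, for the whole second after the job is handed in: The crank rests home: the drum's lug presses on the stop post (over 0.8 N, from the drum's own spring), drum angle under 0.55 rad and still; the release lever is still over (above 0.5 of its 0.6 rad) and the pawl is clear of the wheel (nose more than 43 mm from the axis) (contact force between drum and stop_post above 0.8 N and velocity of joint drum between -0.05 and 0.05 rad/s and value of joint lever above 0.5 rad and horizontal distance between pawl_tip and drum_axis above 0.043 m and value of joint drum below 0.55 rad); the robot touches nothing.
It fails at once if the crank ran or snapped back (drum faster than 1.5 rad/s, a quarter of a turn a second) (velocity of joint drum below -1.5 rad/s).
It fails at once if the crank was forced on its stop (over 22 N on the stop post, about 15 N by hand at the grip) (contact force between drum and stop_post above 22 N).
It fails at once if the lever was pushed with more than 25 N (contact force between the fingers and lever above 25 N).
It fails at once if a bystander was shifted by more than 30 mm (distance of any of tuna_tin, garlic, glass_jar, pasta_jar, grinder from where it was at the start of the episode above 0.03 m).
It also fails if it takes over 45 s, if anything falls off the work surface, if the arm or the gripper's body presses on something with over 40 N, if the wrist force passes 120 N, or if a joint passes its speed limit or range.

## Working session

There is one attempt and no reset: what is moved stays moved. The work goes in short steps, Python scripts to look and compute and a tool call to move; the robot and the scene stay as the last step left them, time stands still between calls to the robot, and variables do not carry over. Pictures are saved under pics/ and viewed, and the job is handed in when it is done.

Besides the shell and the picture viewer there is one more tool, called after "Emit:" as a command line: name --argument value ..., lists and objects as JSON in quotes. send_rows: Moves the arm, as the interface text tells. Its arguments: {"type":"object","properties":{"motion":{"type":"array","items":{"type":"array","items":{"type":"array","items":{"type":"number"}}}},"fingers":{"type":"number"}},"required":["motion"]}

```bash
mkdir -p pics; cat > h.py <<'E'
import numpy as np, cv2
from plant import manip
def snap(n,f):
    im=manip.grab_frame(n); cv2.imwrite('pics/'+f,im[:,:,::-1]); return im
def w(cam,c):
    T=np.array(manip.calibration(cam)['cam_to_world']); return (T@np.r_[c,1])[:3]
E
python3 - <<'E'
from h import *
s=manip.state(); print(s)
for c in ('top','side'):
    snap(c,c+'0.png')
    for q in ('drum_axis','crank_grip','lever_post','pawl_tip','stop_post','tuna_tin','garlic','glass_jar','pasta_jar','grinder'):
        for r in manip.landmark_of(q,c)[:3]: print(c,q,round(r['confidence'],2),w(c,r['centre']).round(4))
print(manip.state()['time'])
E
```

```text
{'time': 0.0, 'joint_pos': array([ 1.21001456e+00,  5.33241339e-02,  1.61432151e+00, -1.10960832e-05,
        1.47598804e+00, -1.18978263e-01]), 'joint_vel': array([-0.00164831,  0.00161611, -0.00012074, -0.00106827,  0.00155109,
       -0.00174947]), 'joint_efforts': array([ 2.21860764e-04, -3.93675935e+01, -3.70178747e+01, -1.08047643e-04,
        6.79081189e-03,  2.54672085e-05]), 'tool_pos': array([0.14942363, 0.60622469, 0.23006687]), 'tool_rot': array([ 0.70177713,  0.08458003,  0.70211243, -0.08598379]), 'contact_force': array([0.20435756, 0.31352651, 0.21364182]), 'ft_torque': array([-0.01254472, -0.02751048, -0.01128608]), 'gripper_width': 1.0018211603922644}
top drum_axis 0.67 [ 0.535  -0.1952  0.1165]
top drum_axis 0.55 [0.5478 0.1308 0.1645]
top crank_grip 0.66 [0.5497 0.1307 0.1644]
top crank_grip 0.56 [ 0.5396 -0.1443  0.1338]
top lever_post 0.53 [0.4939 0.0296 0.1781]
top lever_post 0.43 [ 0.4863 -0.2608  0.1214]
top pawl_tip 0.63 [ 5.827e-01 -3.531e-01 -3.000e-04]
top pawl_tip 0.49 [ 0.524  -0.2219  0.0951]
top pawl_tip 0.48 [0.5411 0.0958 0.1358]
top tuna_tin 0.65 [ 
[... 279 characters left out ...]
.1371 0.1318]
side drum_axis 0.61 [0.5443 0.1283 0.1621]
side crank_grip 0.73 [5.149e-01 3.899e-01 3.000e-04]
side crank_grip 0.64 [0.4754 0.1407 0.1866]
side crank_grip 0.5 [ 0.5409 -0.1464  0.1381]
side lever_post 0.6 [0.4956 0.0338 0.1729]
side lever_post 0.42 [ 0.4869 -0.2622  0.1261]
side pawl_tip 0.57 [0.5465 0.0949 0.1407]
side pawl_tip 0.56 [ 0.5276 -0.2211  0.0956]
side stop_post 0.57 [0.6    0.1339 0.1292]
side tuna_tin 0.6 [ 0.5466 -0.0246 -0.0019]
side garlic 0.73 [0.5346 0.2608 0.0035]
side glass_jar 0.66 [0.6223 0.3663 0.001 ]
side glass_jar 0.4 [0.5997 0.1366 0.1329]
side pasta_jar 0.74 [ 5.139e-01  3.893e-01 -4.000e-04]
side grinder 0.71 [ 5.846e-01 -3.582e-01 -4.000e-04]
1.1
```

View pics/top0.png

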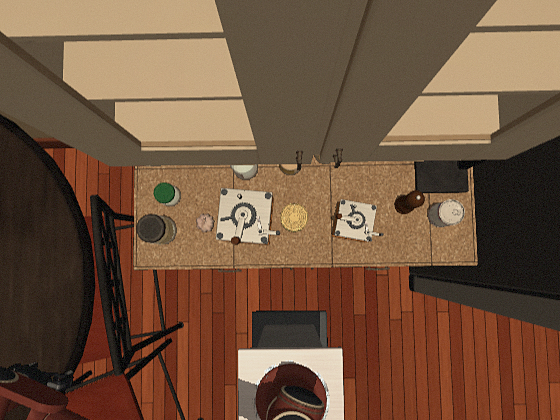

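View pics/side0.png

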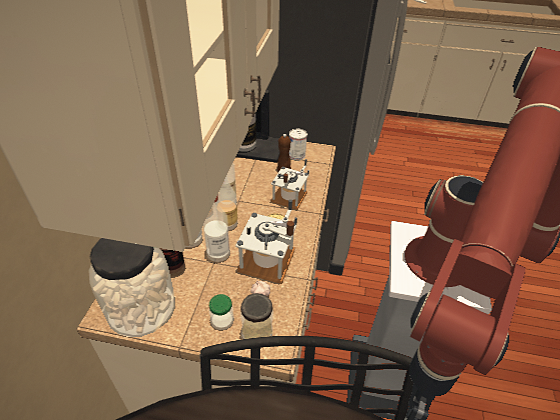

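Emit:
send_rows --motion '[[[0,-1,4,0,0,0],[1,-3,2.5,0,0,0],[2,-3.5,1,0,0,0],[2,-3.5,1,0,0,0],[2,-3.5,1,0,0,0],[2,-3.5,1,0,0,0],[2,-3.5,1,0,0,0],[2,-3.5,0.5,0,0,0],[2,-3.5,0,0,0,0],[2,-3.5,0,0,0,0],[2,-3.5,0,0,0,0],[2,-3.5,0,0,0,0]]]' --fingers 1

```text
time: 2.1
tool_pos: [0.3601, 0.215, 0.3517]
tool_rot: [0.702, 0.085, 0.701, -0.085]
contact_force: [0.5, 1.0, -0.2]
gripper_width: 0.0
```

Emit:
send_rows --motion '[[[2,-3,0,0,0,0],[2,-3,0,0,0,0],[2,-3,0,0,0,0],[0,0,0,0,0,0],[0,0,0,0,0,0]]]'

```text
time: 2.52
tool_pos: [0.4201, 0.1255, 0.3511]
tool_rot: [0.701, 0.087, 0.702, -0.087]
contact_force: [-0.3, 0.3, -0.2]
gripper_width: -0.004
```

```bash
cat >> h.py <<'E'
from scipy.spatial.transform import Rotation as R
def tool():
    s=manip.state(); T=np.eye(4); T[:3,:3]=R.from_quat(np.roll(s['tool_rot'],-1)).as_matrix(); T[:3,3]=s['tool_pos']; return T
def wcam():
    return tool()@np.array(manip.calibration('wrist')['hand_eye'])
E
python3 - <<'E'
from h import *
W=wcam(); snap('wrist','w0.png'); s=manip.state()
print(s['time'],s['tool_pos'],tool()[:3,:3].round(3)); print(W.round(3)); print(np.array(manip.calibration('wrist')['mtx']))
for q in ('drum_axis','crank_grip','lever_post','pawl_tip','stop_post'):
    for r in manip.landmark_of(q,'wrist')[:3]: print(q,round(r['confidence'],2),(W@np.r_[r['centre'],1])[:3].round(4))
E
```

```text
2.5667 [0.41964025 0.12656383 0.351262  ] [[-0.     0.241  0.971]
 [ 0.     0.971 -0.241]
 [-1.     0.    -0.001]]
[[ 0.242 -0.921 -0.306  0.342]
 [ 0.97   0.23   0.076  0.146]
 [ 0.001 -0.315  0.949  0.494]
 [ 0.     0.     0.     1.   ]]
[[352.6148182    0.         284.25107409]
 [  0.         352.6148182  210.46554093]
 [  0.           0.           1.        ]]
drum_axis 0.92 [ 0.5347 -0.1963  0.1211]
drum_axis 0.89 [0.5467 0.1279 0.1603]
crank_grip 0.71 [ 0.5462 -0.1418  0.1358]
crank_grip 0.57 [0.4756 0.1418 0.1843]
crank_grip 0.3 [0.5477 0.1222 0.1613]
lever_post 0.6 [0.4984 0.0288 0.1735]
lever_post 0.4 [0.5422 0.2569 0.0011]
pawl_tip 0.66 [ 0.5274 -0.2177  0.1   ]
stop_post 0.61 [0.6025 0.1354 0.1263]
stop_post 0.5 [ 0.5777 -0.1928  0.0944]
```

View pics/w0.png

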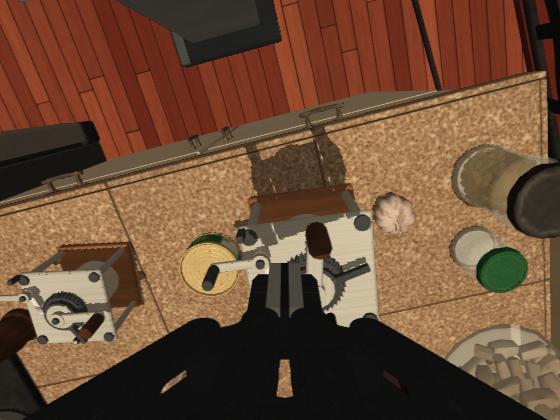

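```bash
cat >> h.py <<'E'
def ray(W,K,u,v,z):
    d=W[:3,:3]@np.array([(u-K[0,2])/K[0,0],-(v-K[1,2])/K[1,1],-1]); o=W[:3,3]; return o+d*(z-o[2])/d[2]
E
python3 - <<'E'
from h import *
W=wcam();K=np.array(manip.calibration('wrist')['mtx'])
im=cv2.imread('pics/w0.png')
cv2.imwrite('pics/w0z.png',cv2.resize(im[170:340,180:400],None,fx=3.5,fy=3.5,interpolation=cv2.INTER_CUBIC))
a=ray(W,K,362,222,.132);b=ray(W,K,248,237,.132);print(a,b,a-b,np.degrees(np.arctan2(-(a-b)[0],(a-b)[1])))
E
```

```text
[0.49097808 0.19885284 0.132     ] [0.47862411 0.07297875 0.132     ] [0.01235398 0.12587409 0.        ] -5.605370966418062
```

View pics/w0z.png

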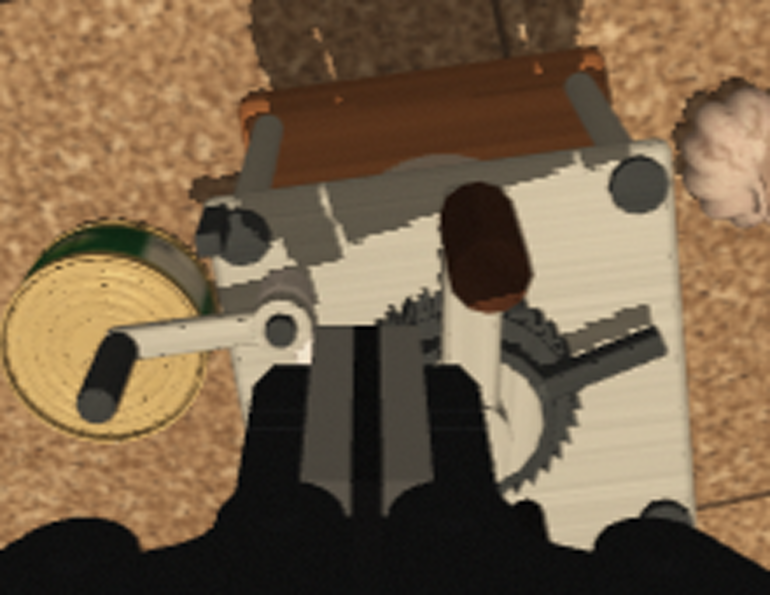

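Emit:
send_rows --motion '[[[2.6,-2.5,-1,0,0,0],[2.6,-2.5,-1,0,0,0],[2.6,-2.5,-1,0,0,0],[2.4,-2.6,-1,0,0,0],[0,0,-4,0,0,0],[0,0,-4,0,0,0],[0,0,-3,0,0,0],[0,0,-1.5,0,0,0],[0,0,-1,0,0,0],[0,0,0,0,0,0],[0,0,0,0,0,0]]]'

```text
time: 3.73
tool_pos: [0.522, 0.0264, 0.177]
tool_rot: [0.702, 0.085, 0.702, -0.085]
contact_force: [-0.8, -0.3, 0.7]
gripper_width: 0.001
```

```bash
python3 - <<'E'
from h import *
K=np.array(manip.calibration('wrist')['mtx'])
W=wcam(); snap('wrist','w1.png'); s=manip.state(); print(s['time'],s['tool_pos'],s['contact_force'])
E
```

```text
3.7833 [0.5226014  0.02621112 0.1780949 ] [-0.14860718  0.23396284 -0.0937283 ]
```

View pics/w1.png

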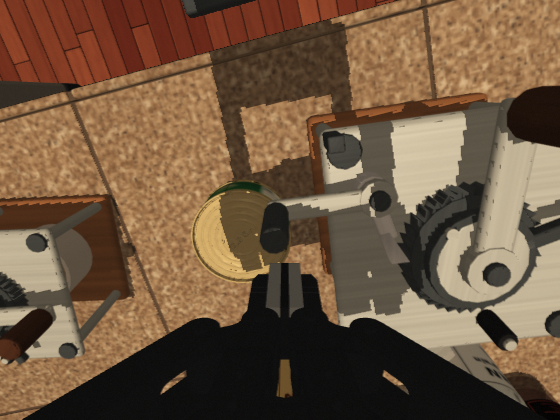

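Emit:
send_rows --motion '[[[-0.2,0,-0.7,0,0,0],[-0.4,0.1,0,0,0,0],[-0.3,0.1,0,0,0,0],[-0.3,0.1,0,0,0,0],[-0.3,0.1,0,0,0,0],[-0.3,0.1,0,0,0,0],[-0.3,0.1,0,0,0,0],[0,0,0,0,0,0]]]'

```text
time: 4.45
tool_pos: [0.5006, 0.032, 0.17]
tool_rot: [0.702, 0.085, 0.702, -0.085]
contact_force: [1.4, -1.8, 1.6]
gripper_width: -0.003
```

Emit:
send_rows --motion '[[[-0.3,0.15,0,0,0,0],[-0.3,0.15,0,0,0,0],[-0.3,0.15,0,0,0,0],[0,0,0,0,0,0]]]'

```text
time: 4.78
tool_pos: [0.4912, 0.0368, 0.1694]
tool_rot: [0.702, 0.085, 0.702, -0.085]
contact_force: [2.0, -1.0, 0.8]
gripper_width: -0.002
```

Emit:
send_rows --motion '[[[-0.2,0.1,0,0,0,0],[-0.15,0.05,0,0,0,0],[0,0,0,0,0,0]]]'

```text
time: 5.03
tool_pos: [0.4881, 0.0384, 0.1694]
tool_rot: [0.702, 0.086, 0.702, -0.085]
contact_force: [4.0, 1.0, 2.3]
gripper_width: 0.001
```

Emit:
send_rows --motion '[[[-0.1,0.05,0,0,0,0],[0,0,0,0,0,0]]]'

```text
time: 5.2
tool_pos: [0.4873, 0.0388, 0.1694]
tool_rot: [0.702, 0.086, 0.702, -0.085]
contact_force: [3.9, 2.0, 1.3]
gripper_width: 0.0
```

Emit:
send_rows --motion '[[[-0.1,0.05,0,0,0,0],[0,0,0,0,0,0]]]'

```text
time: 5.37
tool_pos: [0.4864, 0.0393, 0.1694]
tool_rot: [0.702, 0.086, 0.702, -0.085]
contact_force: [4.3, 0.9, 0.7]
gripper_width: -0.003
```

Emit:
send_rows --motion '[[[-0.1,0.05,0,0,0,0],[0,0,0,0,0,0]]]'

```text
time: 5.53
tool_pos: [0.4857, 0.0398, 0.1694]
tool_rot: [0.703, 0.086, 0.701, -0.085]
contact_force: [5.7, 2.1, 1.2]
gripper_width: 0.007
```

Emit:
send_rows --motion '[[[-0.08,0.03,0,0,0,0],[0,0,0,0,0,0]]]'

```text
time: 5.7
tool_pos: [0.4856, 0.0399, 0.1695]
tool_rot: [0.703, 0.086, 0.701, -0.085]
contact_force: [9.8, 0.8, 0.0]
gripper_width: 0.003
```

Emit:
send_rows --motion '[[[-0.08,0.03,0,0,0,0],[0,0,0,0,0,0]]]'

```text
time: 5.87
tool_pos: [0.4855, 0.0399, 0.1696]
tool_rot: [0.704, 0.086, 0.7, -0.085]
contact_force: [11.1, 0.3, -2.6]
gripper_width: 0.0
```

Emit:
send_rows --motion '[[[0.5,-0.1,0,0,0,0],[1.0,-0.2,0,0,0,0],[0,0,2,0,0,0],[0,0,3.5,0,0,0],[-2,2,3.5,0,0,0],[-3,3,2,0,0,0],[-3,3,1,0,0,0],[0,0,0,0,0,0]]]' --fingers 0

```text
time: 6.53
tool_pos: [0.4218, 0.114, 0.2868]
tool_rot: [0.702, 0.084, 0.702, -0.083]
contact_force: [0.9, -0.9, 0.5]
gripper_width: 1.0
```

```bash
python3 - <<'E'
from h import *
K=np.array(manip.calibration('wrist')['mtx'])
W=wcam(); snap('wrist','w2.png'); np.save('W2.npy',W); s=manip.state(); print(s['time'],s['tool_pos'],s['contact_force'],s['gripper_width'])
for q in ('drum_axis','crank_grip','lever_post','pawl_tip'):
    for r in manip.landmark_of(q,'wrist')[:3]: print(q,round(r['confidence'],2),(W@np.r_[r['centre'],1])[:3].round(4))
E
```

```text
6.5833 [0.42289192 0.11243323 0.28513575] [ 0.31050348  0.4524102  -0.65160917] 1.0007854015214093
drum_axis 0.96 [0.5475 0.1224 0.165 ]
drum_axis 0.8 [ 0.538  -0.1968  0.1202]
crank_grip 0.54 [ 0.5463 -0.1388  0.1366]
lever_post 0.77 [0.4729 0.0377 0.1753]
pawl_tip 0.78 [0.5462 0.0926 0.1371]
pawl_tip 0.57 [ 0.5293 -0.2236  0.0973]
```

View pics/w2.png

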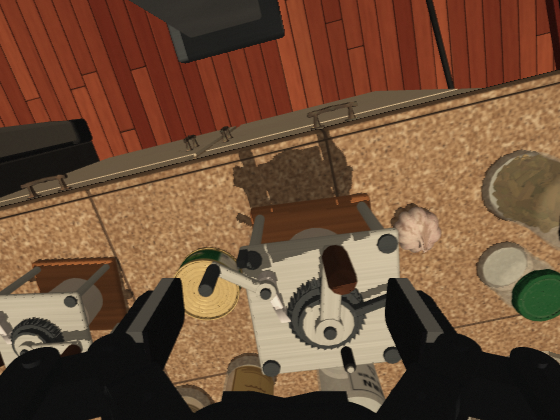

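```bash
python3 - <<'E'
from h import *
im=cv2.imread('pics/w2.png')
cv2.imwrite('pics/w2z.png',cv2.resize(im[220:380,240:420],None,fx=4,fy=3.7,interpolation=cv2.INTER_CUBIC))
W=np.load('W2.npy');K=np.array(manip.calibration('wrist')['mtx'])
W2=np.linalg.inv(W)
for p in [(.4755,.1412,.21),(.4755,.1412,.166),(.5465,.129,.164),(.4718,.129,.166)]:
    c=W2@np.r_[p,1]; print(p,K[0,0]*c[0]/-c[2]+K[0,2],-K[1,1]*c[1]/-c[2]+K[1,2])
E
```

```text
(0.4755, 0.1412, 0.21) 338.3367804953049 282.8485881117598
(0.4755, 0.1412, 0.166) 330.39310360381637 255.50923271630992
(0.5465, 0.129, 0.164) 332.06951878015775 327.7753509451135
(0.4718, 0.129, 0.166) 314.9339024753831 254.70046383527733
```

View pics/w2z.png

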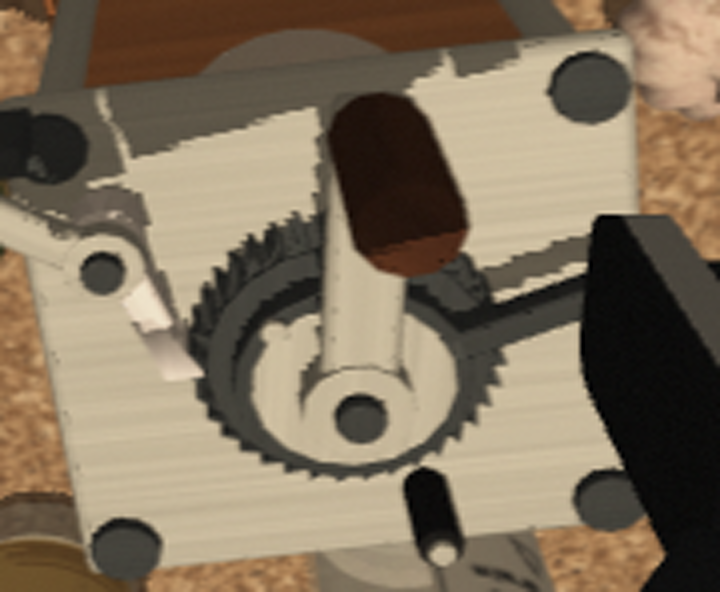

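```bash
python3 - <<'E'
from h import *
W=np.load('W2.npy');K=np.array(manip.calibration('wrist')['mtx'])
for u,v,z in [(330,333,.166),(342,285,.208),(334,258,.166),(337,362,.13),(350,369,.155),(271,368,.132),(390,355,.132),(387.5,244,.132),(252,259,.132)]: print(u,v,z,ray(W,K,u,v,z).round(4))
c=[ray(W,K,u,v,.132) for u,v in [(271,368),(391,354),(387.5,244),(251,260)]];print(np.mean(c,0))
E
```

```text
330 333 0.166 [0.5499 0.1262 0.166 ]
342 285 0.208 [0.479  0.1435 0.208 ]
334 258 0.166 [0.4784 0.1437 0.166 ]
337 362 0.13 [0.6154 0.1253 0.13  ]
350 369 0.155 [0.6038 0.1366 0.155 ]
271 368 0.132 [0.6049 0.057  0.132 ]
390 355 0.132 [0.6177 0.1801 0.132 ]
387.5 244 0.132 [0.4935 0.1955 0.132 ]
252 259 0.132 [0.4789 0.0706 0.132 ]
[0.54868961 0.1257989  0.132     ]
```

Emit:
send_rows --motion '[[[2.6,1.5,0,0,0,0],[2.7,1.5,0,0,0,0],[0,0,-3,0,0,0],[0,0,-4,0,0,0],[0,0,-3,0,0,0],[0,0,-1.3,0,0,0],[0,0,0,0,0,0],[0,0,0,0,0,0]]]'

```text
time: 7.45
tool_pos: [0.4778, 0.1402, 0.1707]
tool_rot: [0.701, 0.085, 0.702, -0.086]
contact_force: [1.1, 0.2, 0.6]
gripper_width: 1.0
```

```bash
python3 - <<'E'
from h import *
W=wcam(); snap('wrist','w3.png'); s=manip.state(); print(s['time'],s['tool_pos'],s['contact_force'],s['gripper_width'])
E
```

```text
7.5 [0.47877594 0.14042245 0.17252175] [0.21975281 0.52518004 1.34179699] 1.002700712418922
```

View pics/w3.png

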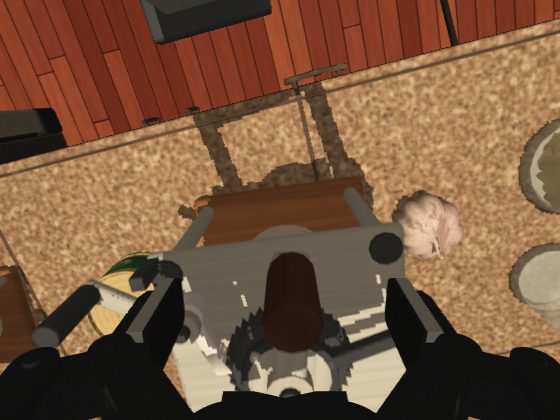

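Emit:
send_rows --motion '[[[0.0,0.4,0,0,0,0],[0,0,0,0,0,0]]]'

```text
time: 7.67
tool_pos: [0.4792, 0.1453, 0.1737]
tool_rot: [0.703, 0.086, 0.7, -0.085]
contact_force: [0.9, 0.5, 0.2]
gripper_width: 0.994
```

Emit:
send_rows --motion '[[[0,0,0,0,0,0],[0,0,0,0,0,0],[0,0,0,0,0,0],[0,0,0,0,0,0],[0,0,0,0,0,0],[0,0,0,0,0,0],[0,0,0,0,0,0],[0,0,0,0,0,0],[0,0,0,0,0,0]]]' --fingers 1

```text
time: 8.42
tool_pos: [0.4776, 0.144, 0.1713]
tool_rot: [0.702, 0.085, 0.702, -0.086]
contact_force: [-2.9, -3.8, 4.0]
gripper_width: 0.242
```

```bash
python3 - <<'E'
from h import *
W=wcam(); snap('wrist','w4.png'); s=manip.state(); print(s['time'],s['tool_pos'],s['contact_force'],s['gripper_width'],s['ft_torque'])
for q in ('drum_axis','pawl_tip','lever_post'):
    for r in manip.landmark_of(q,'wrist')[:2]: print(q,round(r['confidence'],2),(W@np.r_[r['centre'],1])[:3].round(4))
E
```

```text
8.4667 [0.47754903 0.14405166 0.17136206] [-2.60359994 -4.36847671  4.01749067] 0.239823773939335 [-0.69128434  0.4917514  -0.02145765]
drum_axis 0.67 [0.5476 0.1258 0.1627]
lever_post 0.8 [0.4733 0.0391 0.1765]
lever_post 0.73 [0.5496 0.124  0.1634]
```

View pics/w4.png

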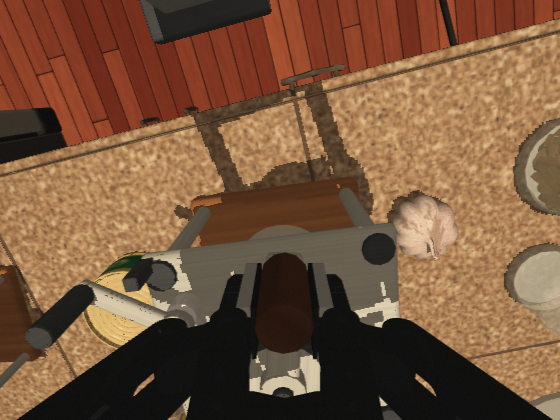

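Emit:
send_rows --motion '[[[-0.05,-0.2,0,0,0,0],[-0.05,-0.15,0,0,0,0],[0,0,0,0,0,0]]]'

```text
time: 8.87
tool_pos: [0.477, 0.1422, 0.1713]
tool_rot: [0.702, 0.086, 0.702, -0.084]
contact_force: [1.0, 4.3, 2.5]
gripper_width: 0.242
```

```bash
cat > look.py <<'E'
import sys
from h import *
W=wcam(); snap('wrist',sys.argv[1]+'.png'); s=manip.state(); print(s['time'],s['tool_pos'],s['contact_force'],s['gripper_width'],s['ft_torque'])
for c in ('wrist','side','top'):
    M=W if c=='wrist' else np.array(manip.calibration(c)['cam_to_world'])
    if c!='wrist': im=snap(c,sys.argv[1]+c+'.png')
    for q in ('pawl_tip',):
        for r in manip.landmark_of(q,c)[:3]: print(c,q,round(r['confidence'],2),(M@np.r_[r['centre'],1])[:3].round(4))
im=cv2.imread('pics/'+sys.argv[1]+'side.png'); cv2.imwrite('pics/'+sys.argv[1]+'z.png',cv2.resize(im[190:300,215:325],None,fx=5,fy=5,interpolation=cv2.INTER_CUBIC))
E
python3 look.py p1
```

```text
8.9167 [0.47703441 0.14219245 0.17137211] [0.31830606 4.16155534 2.23772042] 0.2428005947975739 [ 0.71680705  0.01367214 -0.04741359]
side pawl_tip 0.6 [0.5467 0.0938 0.1399]
top pawl_tip 0.59 [0.5433 0.0951 0.1396]
top pawl_tip 0.5 [ 0.5214 -0.2242  0.0982]
```

View pics/p1z.png

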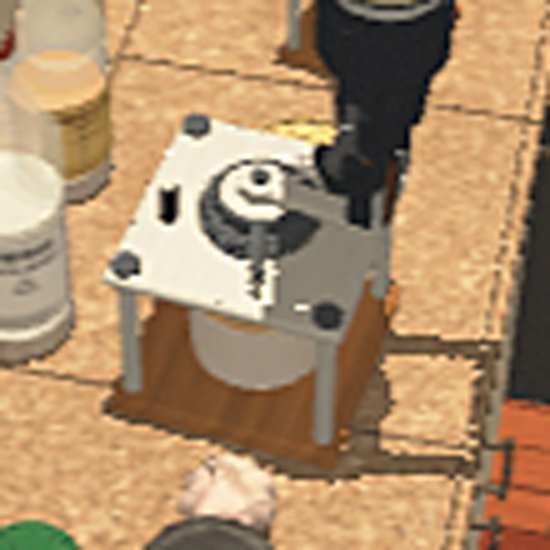

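View pics/p1.png

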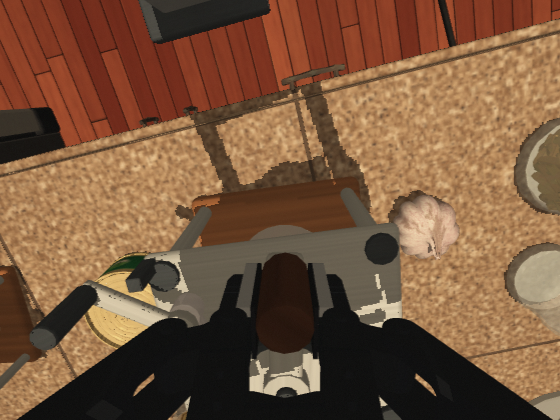

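Emit:
send_rows --motion '[[[-0.05,-0.15,0,0,0,0],[-0.03,-0.15,0,0,0,0],[0,0,0,0,0,0]]]'

```text
time: 9.42
tool_pos: [0.4762, 0.1382, 0.1713]
tool_rot: [0.702, 0.085, 0.702, -0.085]
contact_force: [-0.0, 4.6, 3.0]
gripper_width: 0.243
```

```bash
python3 look.py p2
```

```text
9.4667 [0.47617955 0.13817476 0.17131979] [-0.49766127  3.17942287  3.64559093] 0.24093598861707136 [ 0.75097829 -0.16752866 -0.02193588]
wrist pawl_tip 0.16 [0.5487 0.1275 0.1623]
side pawl_tip 0.46 [0.5492 0.0766 0.1396]
top pawl_tip 0.42 [ 0.5234 -0.2217  0.0954]
top pawl_tip 0.35 [0.5446 0.0781 0.1352]
```

```bash
python3 - <<'E'
from h import *
im=cv2.imread('pics/w0.png')
T=np.eye(4);T[:3,:3]=[[0,.241,.971],[0,.971,-.241],[-1,0,0]];T[:3,3]=[.4196,.1266,.3513]
W=T@np.array(manip.calibration('wrist')['hand_eye']);K=np.array(manip.calibration('wrist')['mtx'])
C=np.array([.548,.1268])
for z in (.14,.15,.155):
  p=ray(W,K,180+652/3.5,170+342/3.5,z)[:2]-C; print(z,p,np.linalg.norm(p),np.degrees(np.arctan2(p[1],p[0])))
# arc plan
C=np.array([.548,.1268]);p0=np.array([.4762,.1382]);th0=np.arctan2(*(p0-C)[::-1]);prev=p0
for k in range(1,13):
  th=th0-.1*k; p=C+.0727*np.array([np.cos(th),np.sin(th)]); print(k,((p-prev)*100/4).round(3),p.round(4)); prev=p
E
```

```text
0.14 [-0.00483552  0.06462042] 0.06480108854910577 94.27944585570621
0.15 [-0.01054174  0.06335259] 0.06422366192719893 99.44734175324851
0.155 [-0.01339485  0.06271867] 0.06413309477210613 102.05556550937625
1 [0.037 0.178] [0.4777 0.1453]
2 [0.055 0.173] [0.4799 0.1522]
3 [0.072 0.167] [0.4828 0.1589]
4 [0.088 0.159] [0.4863 0.1653]
5 [0.104 0.149] [0.4905 0.1712]
6 [0.118 0.138] [0.4952 0.1768]
7 [0.131 0.126] [0.5004 0.1818]
8 [0.143 0.112] [0.5062 0.1862]
9 [0.154 0.097] [0.5123 0.1901]
10 [0.163 0.081] [0.5188 0.1934]
11 [0.17  0.065] [0.5256 0.196 ]
12 [0.175 0.047] [0.5326 0.1979]
```

Emit:
send_rows --motion '[[[0.04,0.18,0,0,0,-0.025],[0.04,0.18,0,0,0,-0.025],[0.04,0.18,0,0,0,-0.025],[0.04,0.18,0,0,0,-0.025],[0.05,0.17,0,0,0,-0.025],[0.05,0.17,0,0,0,-0.025],[0.06,0.17,0,0,0,-0.025],[0.06,0.17,0,0,0,-0.025]]]'

```text
time: 10.38
tool_pos: [0.4801, 0.1522, 0.1713]
tool_rot: [0.69, 0.155, 0.689, -0.155]
contact_force: [1.9, 3.0, 3.3]
gripper_width: 0.243
```

```bash
python3 look.py p3
```

```text
10.4333 [0.48020388 0.15246608 0.17130876] [1.52129152 4.45701616 3.58980176] 0.24462926454492231 [ 0.76951687 -0.40402678 -0.01588557]
wrist pawl_tip 0.46 [ 0.538   0.2546 -0.0032]
top pawl_tip 0.75 [0.467  0.0424 0.1791]
top pawl_tip 0.54 [0.5442 0.0784 0.1394]
top pawl_tip 0.53 [ 0.5238 -0.2209  0.0967]
```

View pics/p3.png

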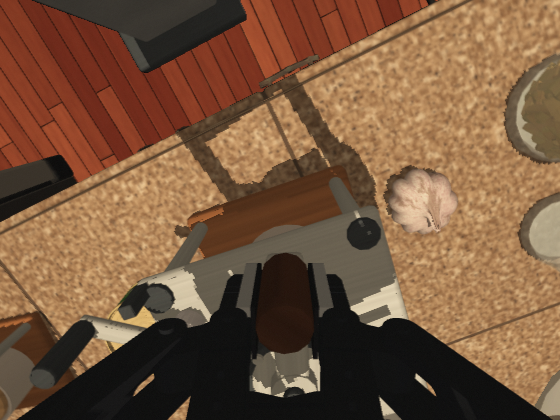

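Emit:
send_rows --motion '[[[0.07,0.17,0,0,0,-0.025],[0.07,0.17,0,0,0,-0.025],[0.07,0.16,0,0,0,-0.025],[0.08,0.16,0,0,0,-0.025],[0.09,0.16,0,0,0,-0.025],[0.09,0.16,0,0,0,-0.025],[0.09,0.16,0,0,0,-0.025],[0.09,0.16,0,0,0,-0.025],[0.1,0.15,0,0,0,-0.025],[0.1,0.15,0,0,0,-0.025],[0.1,0.15,0,0,0,-0.025],[0.11,0.15,0,0,0,-0.025]]]'

```text
time: 11.68
tool_pos: [0.4907, 0.1708, 0.1713]
tool_rot: [0.659, 0.256, 0.658, -0.257]
contact_force: [1.9, 2.0, 3.8]
gripper_width: 0.244
```

Emit:
send_rows --motion '[[[0.11,0.14,0,0,0,-0.025],[0.12,0.14,0,0,0,-0.025],[0.12,0.14,0,0,0,-0.025],[0.12,0.14,0,0,0,-0.025],[0.13,0.13,0,0,0,-0.025],[0.13,0.13,0,0,0,-0.025],[0.13,0.12,0,0,0,-0.025],[0.13,0.12,0,0,0,-0.025]]]'

```text
time: 12.35
tool_pos: [0.5007, 0.1812, 0.1713]
tool_rot: [0.631, 0.321, 0.629, -0.321]
contact_force: [3.4, 2.0, 5.0]
gripper_width: 0.245
```

Emit:
send_rows --motion '[[[0.14,0.11,0,0,0,-0.025],[0.14,0.11,0,0,0,-0.025],[0.14,0.11,0,0,0,-0.025],[0.15,0.11,0,0,0,-0.025],[0.15,0.1,0,0,0,-0.025],[0.15,0.1,0,0,0,-0.025],[0.15,0.1,0,0,0,-0.025],[0.15,0.1,0,0,0,-0.025]]]'

```text
time: 13.02
tool_pos: [0.5124, 0.1894, 0.1713]
tool_rot: [0.595, 0.382, 0.594, -0.383]
contact_force: [2.2, 1.1, 2.6]
gripper_width: 0.239
```

```bash
python3 look.py p4
```

```text
13.0667 [0.51270226 0.18951044 0.17128213] [4.30134913 1.12363823 4.48789278] 0.24433594912607648 [ 0.29279129 -0.57073191  0.02055412]
top pawl_tip 0.73 [0.4686 0.0439 0.1759]
top pawl_tip 0.4 [0.5457 0.0778 0.1405]
```

View pics/p4.png

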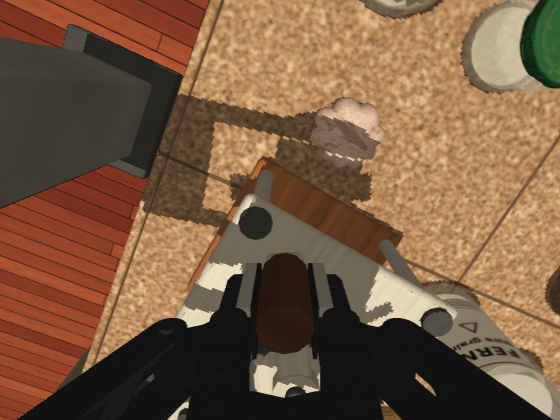

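View pics/p4z.png

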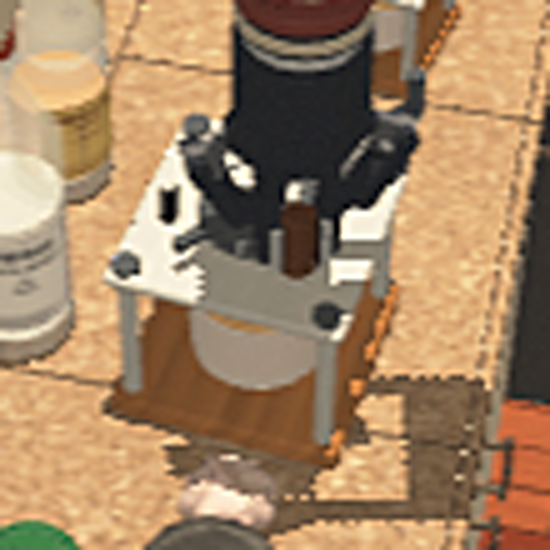

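Emit:
send_rows --motion '[[[0.09,0.05,0,0,0,-0.014],[0.09,0.05,0,0,0,-0.014],[0.09,0.05,0,0,0,-0.014]]]'

```text
time: 13.57
tool_pos: [0.5151, 0.1909, 0.1713]
tool_rot: [0.587, 0.395, 0.586, -0.395]
contact_force: [4.4, -3.5, 4.4]
gripper_width: 0.241
```

Emit:
send_rows --motion '[[[0.09,0.04,0,0,0,-0.014],[0.09,0.04,0,0,0,-0.014],[0.09,0.04,0,0,0,-0.014]]]'

```text
time: 13.82
tool_pos: [0.5177, 0.1921, 0.1712]
tool_rot: [0.579, 0.407, 0.578, -0.408]
contact_force: [4.5, -2.6, 4.5]
gripper_width: 0.241
```

Emit:
send_rows --motion '[[[0.09,0.04,0,0,0,-0.014],[0.09,0.04,0,0,0,-0.014],[0.09,0.04,0,0,0,-0.014]]]'

```text
time: 14.07
tool_pos: [0.5204, 0.1933, 0.1712]
tool_rot: [0.57, 0.419, 0.569, -0.42]
contact_force: [4.6, -3.4, 4.4]
gripper_width: 0.244
```

Emit:
send_rows --motion '[[[0.09,0.03,0,0,0,-0.014],[0.09,0.03,0,0,0,-0.014],[0.0,0.0,0,0,0,0]]]'

```text
time: 14.32
tool_pos: [0.5223, 0.1941, 0.1712]
tool_rot: [0.564, 0.427, 0.563, -0.427]
contact_force: [5.1, -3.8, 3.9]
gripper_width: 0.24
```

Emit:
send_rows --motion '[[[0.09,0.03,0,0,0,-0.014],[0.09,0.03,0,0,0,-0.014],[0.0,0.0,0,0,0,0]]]'

```text
time: 14.57
tool_pos: [0.524, 0.1947, 0.1713]
tool_rot: [0.558, 0.435, 0.557, -0.435]
contact_force: [4.4, -3.5, 4.6]
gripper_width: 0.237
```

Emit:
send_rows --motion '[[[0.09,0.03,0,0,0,-0.014],[0.09,0.03,0,0,0,-0.014],[0.0,0.0,0,0,0,0]]]'

```text
time: 14.82
tool_pos: [0.5258, 0.1953, 0.1712]
tool_rot: [0.552, 0.442, 0.551, -0.443]
contact_force: [4.7, -3.5, 4.7]
gripper_width: 0.24
```

```bash
python3 look.py p5
```

```text
14.8667 [0.52580755 0.19530956 0.1712622 ] [ 4.30309423 -3.13740336  3.89208371] 0.240934649352839 [-0.50481845 -0.73111694 -0.02004239]
top pawl_tip 0.48 [0.5435 0.079  0.1388]
```

View pics/p5z.png

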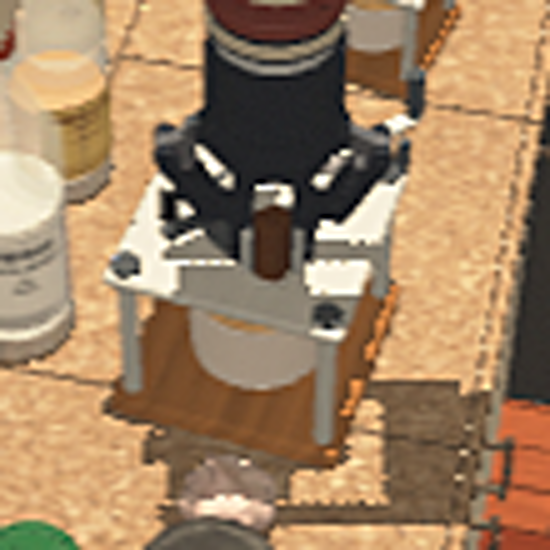

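Emit:
send_rows --motion '[[[0.1,0.03,0,0,0,-0.014],[0.1,0.02,0,0,0,-0.014],[0.0,0.0,0,0,0,0]]]'

```text
time: 15.37
tool_pos: [0.5277, 0.1959, 0.1712]
tool_rot: [0.546, 0.45, 0.545, -0.451]
contact_force: [3.8, -3.4, 4.9]
gripper_width: 0.242
```

Emit:
send_rows --motion '[[[0.1,0.03,0,0,0,-0.014],[0.1,0.02,0,0,0,-0.014],[0.0,0.0,0,0,0,0]]]'

```text
time: 15.62
tool_pos: [0.5297, 0.1965, 0.1712]
tool_rot: [0.539, 0.458, 0.538, -0.458]
contact_force: [3.5, -2.8, 5.5]
gripper_width: 0.239
```

Emit:
send_rows --motion '[[[0.1,0.02,0,0,0,-0.014],[0.1,0.02,0,0,0,-0.014],[0.0,0.0,0,0,0,0]]]'

```text
time: 15.87
tool_pos: [0.5316, 0.1969, 0.1712]
tool_rot: [0.533, 0.465, 0.532, -0.466]
contact_force: [3.8, -3.0, 5.6]
gripper_width: 0.24
```

Emit:
send_rows --motion '[[[0.1,0.02,0,0,0,-0.014],[0.1,0.02,0,0,0,-0.014],[0.0,0.0,0,0,0,0]]]'

```text
time: 16.12
tool_pos: [0.5336, 0.1974, 0.1712]
tool_rot: [0.526, 0.473, 0.526, -0.473]
contact_force: [3.5, -2.1, 5.2]
gripper_width: 0.241
```

Emit:
send_rows --motion '[[[0.1,0.02,0,0,0,-0.014],[0.1,0.01,0,0,0,-0.014],[0.0,0.0,0,0,0,0]]]'

```text
time: 16.37
tool_pos: [0.5355, 0.1977, 0.1713]
tool_rot: [0.519, 0.48, 0.519, -0.48]
contact_force: [2.0, -2.2, 5.7]
gripper_width: 0.241
```

Emit:
send_rows --motion '[[[0.1,0.02,0,0,0,-0.014],[0.0,0.0,0,0,0,0],[0.0,0.0,0,0,0,0]]]'

```text
time: 16.62
tool_pos: [0.5365, 0.1979, 0.1712]
tool_rot: [0.516, 0.483, 0.516, -0.484]
contact_force: [3.9, -3.3, 4.6]
gripper_width: 0.241
```

Emit:
send_rows --motion '[[[0.1,0.01,0,0,0,-0.014],[0.1,0.01,0,0,0,-0.014],[0.0,0.0,0,0,0,0]]]'

```text
time: 16.87
tool_pos: [0.5385, 0.1981, 0.1712]
tool_rot: [0.509, 0.491, 0.509, -0.491]
contact_force: [2.6, -2.5, 4.6]
gripper_width: 0.242
```

Emit:
send_rows --motion '[[[0.1,0.01,0,0,0,-0.014],[0.1,0.01,0,0,0,-0.014],[0.0,0.0,0,0,0,0]]]'

```text
time: 17.12
tool_pos: [0.5404, 0.1984, 0.1712]
tool_rot: [0.502, 0.498, 0.502, -0.498]
contact_force: [3.4, -2.3, 5.6]
gripper_width: 0.247
```

Emit:
send_rows --motion '[[[0.1,0.01,0,0,0,-0.014],[0.1,0.01,0,0,0,-0.014],[0.0,0.0,0,0,0,0]]]'

```text
time: 17.37
tool_pos: [0.5424, 0.1986, 0.1712]
tool_rot: [-0.495, -0.505, -0.495, 0.505]
contact_force: [2.2, -2.5, 5.4]
gripper_width: 0.242
```

Emit:
send_rows --motion '[[[0.1,0.0,0,0,0,-0.014],[0.1,0.0,0,0,0,-0.014],[0.0,0.0,0,0,0,0]]]'

```text
time: 17.62
tool_pos: [0.5444, 0.1987, 0.1712]
tool_rot: [-0.488, -0.512, -0.488, 0.512]
contact_force: [3.0, -1.9, 5.3]
gripper_width: 0.238
```

Emit:
send_rows --motion '[[[0.1,0.0,0,0,0,-0.014],[0.1,0.0,0,0,0,-0.014],[0.0,0.0,0,0,0,0]]]'

```text
time: 17.87
tool_pos: [0.5463, 0.1987, 0.1712]
tool_rot: [-0.481, -0.518, -0.481, 0.519]
contact_force: [3.0, -2.1, 5.3]
gripper_width: 0.238
```

Emit:
send_rows --motion '[[[0.1,0.0,0,0,0,-0.014],[0.1,0.0,0,0,0,-0.014],[0.0,0.0,0,0,0,0]]]'

```text
time: 18.12
tool_pos: [0.5483, 0.1988, 0.1713]
tool_rot: [-0.473, -0.525, -0.473, 0.525]
contact_force: [2.6, -2.2, 5.6]
gripper_width: 0.242
```

Emit:
send_rows --motion '[[[0.1,0.0,0,0,0,-0.014],[0.1,-0.01,0,0,0,-0.014],[0.0,0.0,0,0,0,0]]]'

```text
time: 18.37
tool_pos: [0.5503, 0.1987, 0.1713]
tool_rot: [-0.466, -0.532, -0.466, 0.532]
contact_force: [2.3, -2.0, 6.3]
gripper_width: 0.241
```

Emit:
send_rows --motion '[[[0.1,0.0,0,0,0,-0.014],[0.05,-0.01,0,0,0,-0.007],[0.0,0.0,0,0,0,0]]]'

```text
time: 18.62
tool_pos: [0.5517, 0.1986, 0.1712]
tool_rot: [-0.46, -0.536, -0.461, 0.537]
contact_force: [2.9, -0.5, 5.3]
gripper_width: 0.246
```

```bash
python3 look.py p6
```

```text
18.6667 [0.55170268 0.19862822 0.17124761] [ 2.91980185 -1.77624232  6.34705044] 0.24110519157987018 [-0.28148049 -0.39683629  0.00451314]
wrist pawl_tip 0.29 [0.5545 0.1994 0.1865]
top pawl_tip 0.57 [ 0.52   -0.219   0.0969]
top pawl_tip 0.41 [0.5438 0.0814 0.1385]
```

View pics/p6z.png

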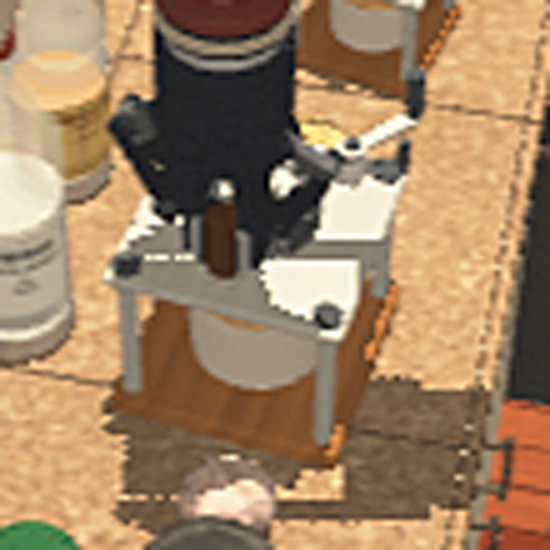

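View pics/p6.png

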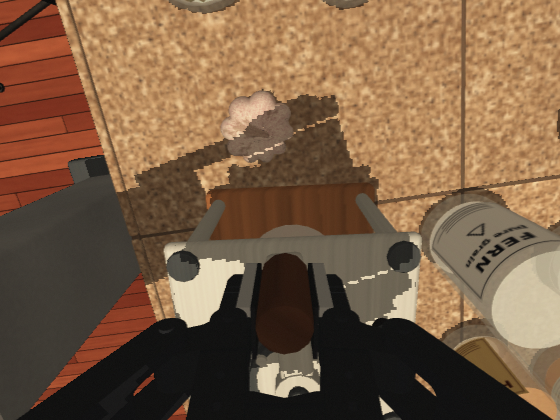

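Emit:
send_rows --motion '[[[0.1,-0.01,0,0,0,-0.014],[0.05,0,0,0,0,-0.007],[0.0,0.0,0,0,0,0]]]'

```text
time: 19.17
tool_pos: [0.5521, 0.1987, 0.1712]
tool_rot: [-0.454, -0.54, -0.456, 0.542]
contact_force: [-2.3, -0.9, 7.7]
gripper_width: 0.24
```

Emit:
send_rows --motion '[[[-0.05,0,0,0,0,0],[0.0,0.0,0,0,0,0]]]'

```text
time: 19.33
tool_pos: [0.5519, 0.1987, 0.1712]
tool_rot: [-0.454, -0.541, -0.455, 0.542]
contact_force: [-1.9, -1.7, 6.4]
gripper_width: 0.247
```

Emit:
send_rows --motion '[[[0,0,0,0,0,0],[0,0,0,0,0,0],[0,0,0,0,0,0],[0,0,0,0,0,0],[0,0,0,0,0,0],[0,0,0,0,0,0],[0,0,0,0,0,0],[0,0,0,0,0,0]]]' --fingers 0

```text
time: 20.0
tool_pos: [0.5528, 0.1985, 0.1709]
tool_rot: [-0.455, -0.541, -0.455, 0.541]
contact_force: [0.1, 0.3, 0.5]
gripper_width: 0.996
```

Emit:
send_rows --motion '[[[0,0,1.5,0,0,0],[0,0,3,0,0,0],[0,0,3,0,0,0],[0,0,3,0,0,0],[-2,0,2,0,0,0],[-3,0,0,0,0,0],[-3,0,0,0,0,0],[-3,0,0,0,0,0],[-2,0,0,0,0,0],[0,0,0,0,0,0],[0,0,0,0,0,0]]]'

```text
time: 20.92
tool_pos: [0.4226, 0.1987, 0.2965]
tool_rot: [0.455, 0.542, 0.455, -0.541]
contact_force: [1.2, 0.1, 0.6]
gripper_width: 0.999
```

```bash
python3 look.py p7; python3 - <<'E'
from h import *
W=wcam()
for q in ('lever_post','crank_grip','drum_axis','tuna_tin','garlic'):
  for r in manip.landmark_of(q,'top')[:2]: print(q,round(r['confidence'],2),w('top',r['centre']).round(4))
  for r in manip.landmark_of(q,'side')[:2]: print(' side',q,round(r['confidence'],2),w('side',r['centre']).round(4))
E
```

```text
20.9667 [0.42314246 0.19861383 0.2964014 ] [-0.29408583 -0.50514799 -0.06957577] 0.9995494327913692 [ 0.05813071 -0.05377906 -0.0122226 ]
wrist pawl_tip 0.48 [0.5469 0.0729 0.1373]
side pawl_tip 0.39 [0.5473 0.0793 0.1374]
top pawl_tip 0.54 [0.5449 0.078  0.1392]
top pawl_tip 0.4 [ 0.5235 -0.2232  0.0974]
lever_post 0.71 [0.4653 0.0428 0.1763]
lever_post 0.54 [ 0.4871 -0.2608  0.1209]
 side lever_post 0.61 [0.4661 0.0412 0.1729]
crank_grip 0.6 [0.5456 0.2017 0.1876]
crank_grip 0.4 [ 0.5409 -0.1414  0.1336]
 side crank_grip 0.48 [0.5519 0.2019 0.1882]
drum_axis 0.86 [ 0.5342 -0.1937  0.1189]
drum_axis 0.64 [0.547  0.1288 0.164 ]
 side drum_axis 0.9 [ 0.5288 -0.1934  0.1156]
 side drum_axis 0.58 [0.5445 0.1286 0.1639]
tuna_tin 0.83 [ 0.55   -0.0167  0.0011]
tuna_tin 0.6 [ 0.5835 -0.3588 -0.0026]
 side tuna_tin 0.38 [ 0.5507 -0.025  -0.0019]
garlic 0.69 [0.5367 0.2612 0.0007]
garlic 0.28 [ 0.585  -0.357  -0.0027]
 side garlic 0.79 [0.5378 0.2581 0.0014]
 side garlic 0.5 [0.5455 0.1253 0.1622]
```

View pics/p7.png

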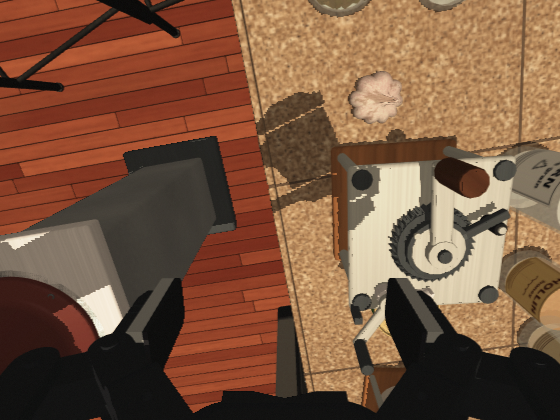

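View pics/p7z.png

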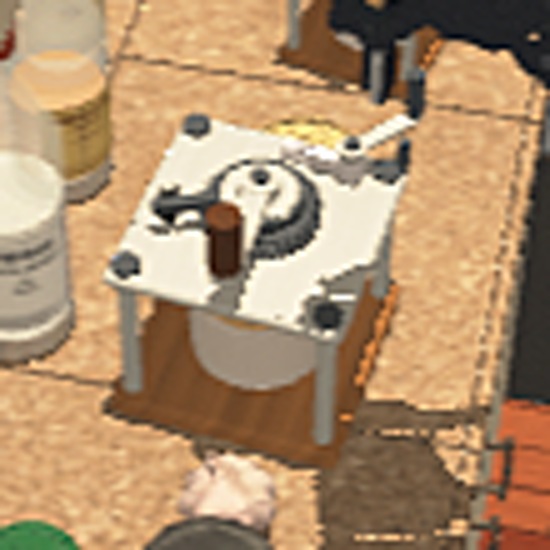

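The pictures show the lug touching the stop post (wrist pixel about (500,225)). The pawl is clear, about 50 mm from the axis. The lever is over, and the gripper is free of everything.

```bash
python3 -c "
from plant import manip
print(manip.job_done())"
```

```text
the job is handed in; nothing more can be done
None
```

The press is unwound and the job is handed in at about 21 s on the robot's clock. No verdict was reported.

- **Lever:** I pushed the thumb post over with shut fingers until I felt the stop. The force rose to about 11 N, under the 25 N limit. The last view puts the post within about 5 mm of its expected stop position.
- **Pawl:** I gripped the crank and wound it forward about 6 mm. Two cameras then showed the pawl jump from about 33 mm to about 50 mm from the axis, and three cameras still put it near 50 mm at the end.
- **Crank:** I led it back at no more than about 0.3 rad/s, with the hand carrying the spring load throughout. The force reversed from +2.9 N to −2.3 N near drum angle 0. I backed off 0.5 mm, opened the fingers and moved clear.
- **Last checks:** The lug rests on the stop post and the wrist force reads near zero. The tin and the garlic, the nearest bystanders, show no shift beyond the networks' error. I did not re-measure the other three.

**Weak points in the measurements:**
- The networks sometimes confused parts with the smaller look-alike press and other objects. I sorted those out by position and height.
- The drum axis estimates differed by 3 to 4 mm between views. That gave a side load of about 3 N on the grip during the return, with no other effect that I saw.

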